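# Put the crock, shaker and tin back on their own stands

## Robot

A 7-joint arm with a two-finger parallel gripper is mounted at the origin on the work surface. World frame = base frame: x ahead of the robot, y to its left, z up, the work surface at z = 0. Lengths are in m, angles in degrees, forces in N, time in s.
With the tool pointing down it reaches from about 0.425 to 0.875 m from the base axis. Payload 4.7 kg.
Tool frame: the origin (TCP) lies on the mounting face of the last link; the fingertips stand tcp_to_tips ahead of it and the grasp point (between the pads) lies 164 mm ahead of it (tcp_to_tips is the distance from the TCP to the fingertips, in m); z points along the fingers, y is the line along which they close (so a half turn about z gives the same grasp; the last joint's range is limited). The gripper opens to 87 mm and grips with 3 to 60 N. Pads are 19 mm wide; open, the fingers measure 117 mm over their backs; the gripper's body (75 mm by 190 mm) begins 51 mm behind the grasp point.
Start: joints at [74.089, 18.392, -4.016, 83.108, 1.295, 78.541, -3.26], TCP at [0.187, -0.623, 0.405] pointing down, gripper open.
Joint ranges: [-163.93, 163.93], [-17.29, 119.83], [-79.2, 71.16], [3.27, 140.29], [-89.18, 269.18], [5.43, 117.66], [-154.24, 154.24]. Speed limits (degrees/s): [147.25, 147.25, 180, 180, 180, 180, 180].

## Interface

Orientations are given as [roll, pitch, yaw] about the fixed x, y, z axes, in that order (R = Rz(yaw) Ry(pitch) Rx(roll)).
In Python, from cell import get_obs, read_camera, sign_off, tcp_to_tips gives the robot as it stands.
- The arm moves only by the tool drive_tool, never from a script. Its argument "rows" is one flat list of numbers, 7 for each row, row after row: the shift along the tool's x, y, z in m, then the turn, a rotation vector about the tool's x, y, z in rad, then the gripper command: -1 is shut, 1 is fully open, values between are in proportion. In form: [tx, ty, tz, rx, ry, rz, fingers, tx, ty, tz, rx, ry, rz, fingers, ...]. A call has 1 to 5 rows; each row shifts and turns the commanded pose from where the row before left it, along the tool's axes as they then stand; what a row does not reach is not made up. A row lasts 1/8 s, in which the tool goes at most 62.5 mm and 10.7 degrees, less where a joint would pass 70% of its speed; a pose out of reach is approached as far as the arm can. A call is refused whole if a number of a shift passes 0.0625 or a number of a turn 0.188, either way. A call with a gripper value outside its range is refused whole. The fingers move at their own pace and stop on an object; "grip_force" is the grip in N (left out, the last holds). Time passes only in rows, so rows that do not move let the fingers close. It gives the time, the measured TCP pose, the force, the opening and the grip force at its end, in the units of the state.
- get_obs(): the state, without advancing time (a new reading comes with each control period).
- read_camera(name): name is "scene" or "top"; returns a dict with "color" (400x640x3 uint8, blue, green, red), "fov_y" (degrees; the focal length in pixels is half the picture's height over the tangent of half this angle, whatever the lens; pixels are square), "cx", "cy" (the principal point, pixels), "cam_to_world" (4x4, takes a point from camera to world coordinates). Camera axes: x right, y up, looking along -z (the intrinsics and any distortion apply to the point x, -y, -z); pixel columns grow to the right and rows downward; lengths in m; the calibration is good to about 2 mm. A picture is of the moment at which its call begins. There is no depth.
- sign_off(): hands the job in; it is judged then, once.
The state is a dict: "time_s": time; "qpos": joint angles; "joint_velocities": joint speeds; "effort": joint torques, N m; "tool_pos": TCP position; "tool_rot": TCP orientation; "force": force on the tool from outside, world axes, zero at the start; "wrist_torque": the same for the moment, N m; "grip_width": finger opening in m; "grasp_force": force on a finger pad.
Only numpy, scipy, OpenCV 4.12 (cv2) and the standard library are available. Lean on these libraries where they do the work, as an engineer would, in place of code of your own. Each camera call takes 0.05 s, during which the arm holds its last target. There are 200 camera calls.

## Task

The crock, the seasoning shaker and the steel tin are each standing on another's stand: put the crock on the round trivet, the shaker on the square tile and the tin on the oblong board, lengthwise along it, each upright and centred within about a centimetre. Park one of them in the empty steamer basket to make room, and leave the basket empty again at the end. Never put any of the three down on the bare worktop or knock one over, and leave the cup and the two pairs of chopsticks where they are.

Things in the scene. Friction and masses are not known exactly. Their poses are not given: they have to be found in the camera images.
- crock: Small dark-brown glazed onggi crock with its lid firmly on (one rigid piece), about 0.3 to 0.55 kg. Round, standing upright: base diameter 60 mm, belly 88 mm at 50 mm height, lid diameter 80 mm at 78 to 84 mm height, lid sloping up to 90 mm height; on top a cylindrical knob 26 mm in diameter from 90 to 120 mm height, the place to grip it. Origin: centre of its underside; z up along its axis.
- shaker: Orange plastic seasoning shaker with a white flip-top cap, standing upright, about 0.12 to 0.21 kg: plain cylinder 48 mm in diameter, 105 mm tall (the cap is the top 20 mm, with a small look-only tab). Origin: centre of its underside; z up along its axis.
- tin: Closed stainless side-dish tin, a plain rigid block with smooth upright sides, about 0.19 to 0.33 kg: 90 mm long (its x axis), 50 mm wide (its y axis), 60 mm tall. Either way round is the same. Origin: centre of its underside; z up.
- trivet: Round cork trivet, 130 mm in diameter, 12 mm thick, flat top: the crock's stand (the tin is on it at the start). Fixed; does not move. Origin at the centre of its underside, on the worktop (z = 0).
- tile: Square white ceramic tile, 110 mm by 110 mm, 12 mm thick, flat top: the shaker's stand (the crock is on it at the start). Fixed; does not move. Origin at the centre of its underside, on the worktop (z = 0).
- board: Oblong dark wooden board, 160 mm long (its x axis) by 100 mm wide (its y axis), 12 mm thick, flat top: the tin's stand (the shaker is on it at the start). Either way round is the same. Fixed; does not move. Origin at the centre of its underside, on the worktop (z = 0).
- steamer: Round open bamboo steamer basket, empty at the start, the free spot for parking: outer diameter 183 mm, inner diameter 168 mm, rim 50 mm above the worktop, flat inner floor 12 mm above the worktop. Fixed; does not move. Origin at the centre of its underside, on the worktop (z = 0).
- cup: Bystander: open steel cup, rim diameter 70 mm, 78 mm tall, standing near the middle of the worktop. Loose; leave it. Origin: centre of its underside.
- chopsticks_near: Bystander: pair of steel chopsticks in a paper band, 220 mm long (along its y axis), 16 mm wide, 5 mm thick, lying on a dark mat 4 mm thick; of the two pairs the one nearer the robot. Loose; leave it. Origin: centre of its underside.
- chopsticks_far: Bystander: a second such pair of steel chopsticks on the same mat, the one farther from the robot. Loose; leave it. Origin: centre of its underside.
There are look-alikes about, which are no part of the job. Leave any orange look-alike of the tile alone.

How it is judged:
By the outcome, as a careful person would: the job done as asked, in the order asked, and still so for the second after the job is handed in, with the robot touching nothing.
It also fails if it takes over 128 s, if anything falls off the work surface, if the arm or the gripper's body presses on something with over 40 N, if the wrist force passes 120 N, or if a joint passes its speed limit or range.

## Working session

There is one attempt and no reset: what is moved stays moved. The work goes in short steps, Python scripts to look and compute and a tool call to move; the robot and the scene stay as the last step left them, time stands still between calls to the robot, and variables do not carry over. Pictures are saved under pics/ and viewed, at most 14 in all, crops included, and the job is handed in when it is done.

Besides the shell and the picture viewer there is one more tool, called after ">>>" in YAML: its name, and indented under it one key for each argument. drive_tool: Moves the arm, as the interface text tells. Its arguments: {"type":"object","properties":{"rows":{"type":"array","items":{"type":"number"}},"grip_force":{"type":"number"}},"required":["rows"]}

```bash
mkdir -p pics; ls
python3 - <<'E'
from cell import *
import cv2,numpy as np
print(tcp_to_tips); o=get_obs(); print(o)
for n in("scene","top"):
    c=read_camera(n); cv2.imwrite(f"pics/{n}0.png",c["color"]); print(n,{k:v for k,v in c.items() if k!="color"})
E
```

```text
pics
0.1822
{'time_s': 0.0, 'qpos': array([74.08912603, 18.44107987, -4.01665739, 83.17532922,  1.29700173,
       78.5409964 , -3.26060457]), 'joint_velocities': array([ 0.10153474, -0.01834944,  0.00377938,  0.00986973,  0.01067945,
       -0.06963774, -0.04599452]), 'effort': array([ 1.28317497e-04, -4.91288102e+01, -4.03756108e-01, -3.12526596e+01,
       -6.37706439e-02,  4.37250466e-02,  1.82085482e-04]), 'tool_pos': array([ 0.18690242, -0.62233648,  0.4036347 ]), 'tool_rot': array([-1.79887956e+02,  7.37192892e-03,  1.67215039e+01]), 'force': array([-0.34726451,  0.15320943,  0.25539769]), 'wrist_torque': array([-0.01794764,  0.04385263, -0.0130686 ]), 'grasp_force': 0.0, 'grip_width': 0.08720255530063803}
scene {'fov_y': 44.71221804369232, 'cx': 315.13430851385846, 'cy': 205.5600952406818, 'cam_to_world': array([[-1.39129073e-01, -6.48157556e-01,  7.48688777e-01,
         1.26368860e+00],
       [ 9.90274145e-01, -9.07057679e-02,  1.05496833e-01,
         1.06223965e-01],
       [-4.68179184e-04,  7.56084815e-01,  6.54473479e-01,
         7.80540716e-01],
       [ 0.00000000e+00,  0.00000000e+00,  0.00000000e+00,
         1.00000000e+00]])}
top {'fov_y': 50.3340926437768, 'cx': 319.87841412131974, 'cy': 201.84160527240786, 'cam_to_world': array([[ 0.01297607,  0.99716428, -0.07412838,  0.34809524],
       [-0.99990961,  0.01267933, -0.00447229, -0.00870134],
       [-0.00351971,  0.07417972,  0.99723868,  1.10024468],
       [ 0.        ,  0.        ,  0.        ,  1.        ]])}
```

View pics/scene0.png

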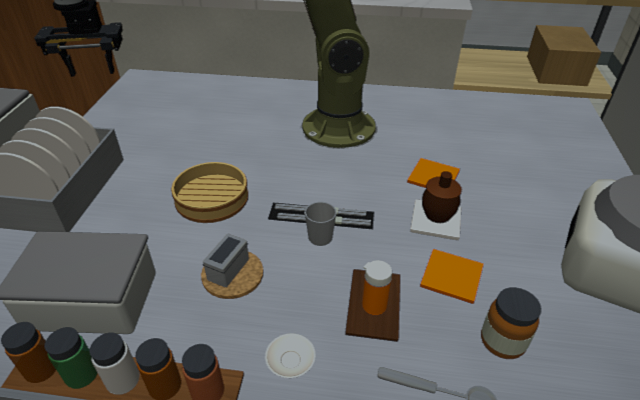

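View pics/top0.png

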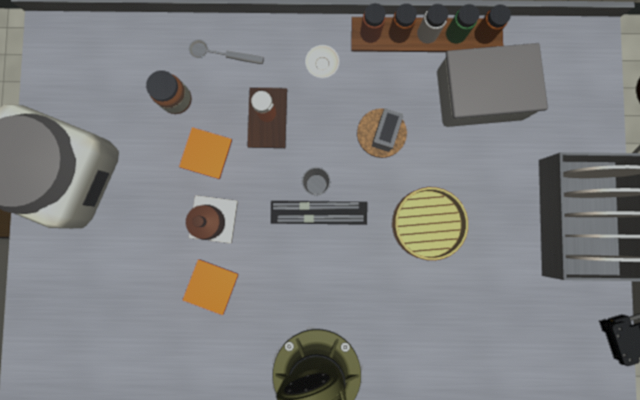

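The scene view shows the tin on the trivet (232,265), the crock on the tile (437,205), the shaker on the board (376,290) and the steamer at (210,190). In the top view they are the tin (388,129), crock knob (202,221), shaker cap (262,101), steamer (430,223) and cup (316,181). I'll measure with masks next.

```bash
cat > h.py <<'E'
import cv2,numpy as np
from cell import *
def ray(c,uv,z):
    uv=np.atleast_2d(uv).astype(float); f=200/np.tan(np.radians(c["fov_y"]/2)); M=c["cam_to_world"]
    d=np.c_[(uv[:,0]-c["cx"])/f,-(uv[:,1]-c["cy"])/f,-np.ones(len(uv))]@M[:3,:3].T
    t=(z-M[2,3])/d[:,2]; return M[:2,3]+d[:,:2]*t[:,None]
def mask(c,lo,hi,roi):
    h=cv2.cvtColor(c["color"],cv2.COLOR_BGR2HSV); m=cv2.inRange(h,np.array(lo),np.array(hi))
    k=np.zeros_like(m); x0,y0,x1,y1=roi; k[y0:y1,x0:x1]=m[y0:y1,x0:x1]
    k=cv2.morphologyEx(k,cv2.MORPH_OPEN,np.ones((2,2)))
    cs,_=cv2.findContours(k,cv2.RETR_EXTERNAL,cv2.CHAIN_APPROX_NONE)
    return k,max(cs,key=cv2.contourArea)[:,0] if cs else None
def circ(c,ct,z):
    p=ray(c,cv2.convexHull(ct)[:,0]+0.5*0,z)*1000; (x,y),r=cv2.minEnclosingCircle(p.astype(np.float32))
    return round(x,1),round(y,1),"d",round(2*r,1)
def rect(c,ct,z):
    p=ray(c,ct,z)*1000; r=cv2.minAreaRect(p.astype(np.float32)); return np.round(np.r_[r[0],r[1],r[2]],1)
E
python3 - <<'E'
from h import *
c=read_camera("top"); s=read_camera("scene")
H=cv2.cvtColor(c["color"],cv2.COLOR_BGR2HSV);S=cv2.cvtColor(s["color"],cv2.COLOR_BGR2HSV)
for n,(u,v) in dict(cork=(365,140),tile=(230,205),board=(255,138),steam=(430,223),rim=(397,215),knob=(202,221),lid=(210,230),cap=(260,99),shk=(268,112),tintop=(388,124),tinrim=(397,118),cup=(305,180),table=(340,280)).items(): print(n,H[v,u],end=" ")
print()
for n,(u,v) in dict(cork=(250,285),tile=(420,225),board=(360,320),knob=(446,177),cap=(378,270),crock=(440,200),shk=(375,298),tin=(225,265),table=(280,300)).items(): print(n,S[v,u],end=" ")
# composites for viewing: enlarged crops
a=cv2.resize(c["color"][75:265,170:480],None,fx=2.5,fy=2.5,interpolation=cv2.INTER_CUBIC); cv2.imwrite("pics/crop1.png",a)
E
```

```text
cork [ 15 111 142] tile [ 80   4 188] board [10 87 79] steam [ 21 105 133] rim [ 26  97 178] knob [ 9 98 94] lid [  9 113 108] cap [ 83   5 188] shk [  8 116  86] tintop [113  15  68] tinrim [113  14  73] cup [45  7 74] table [109  18 152] 
cork [ 18 126 138] tile [ 98  12 170] board [ 12 166  60] knob [ 12 185  62] cap [ 94  12 169] crock [ 11 198  40] shk [ 14 255 108] tin [ 84  11 112] table [107  25 141]
```

View pics/crop1.png

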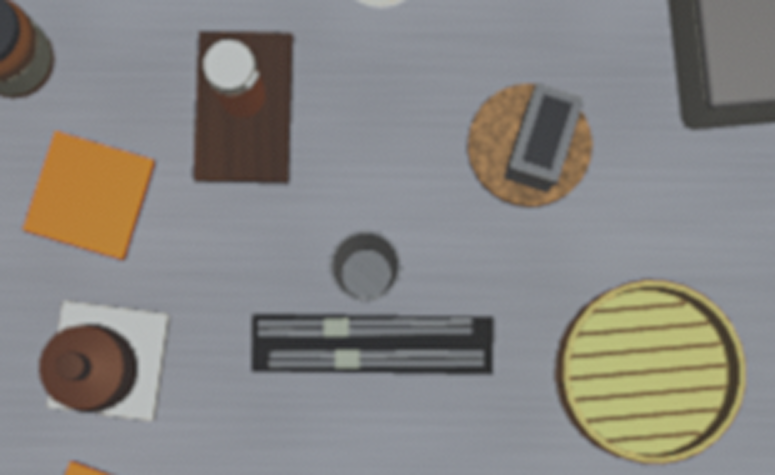

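The crop shows the tile corners at about (63,302), (168,314), (155,420) and (48,407). The tin is turned on the cork, and the board's outline is clear apart from the shaker.

Run:
```python
from h import *
c=read_camera("top"); s=read_camera("scene")
def area(k): return int((k>0).sum())
k,t=mask(c,(8,70,90),(22,255,255),(345,100,420,165)); print("trivet",circ(c,t,.012))
k,t=mask(c,(40,0,168),(110,14,255),(180,185,245,250)); print("tile",rect(c,t,.012),area(k))
k,t=mask(c,(0,50,0),(30,255,130),(240,80,295,155)); print("board",rect(c,t,.012),area(k))
k,t=mask(c,(15,40,0),(35,255,255),(385,180,475,268)); print("steamer",circ(c,t,.05))
p=ray(c,t,.05)*1000; print(np.round(cv2.fitEllipse(p.astype(np.float32)),1) if 0 else cv2.fitEllipse(p.astype(np.float32)))
k,t=mask(c,(40,0,168),(110,16,255),(245,85,278,118)); print("cap",circ(c,t,.117))
k,t=mask(c,(95,0,0),(125,60,125),(360,100,420,155)); print("tin top+side",rect(c,t,.072),area(k)); 
k,t=mask(c,(0,0,0),(179,60,105),(295,160,335,200)); print("cup",circ(c,t,.078))
k,t=mask(c,(0,60,0),(20,255,150),(180,195,235,245)); print("crock z.09",circ(c,t,.092))
k,t=mask(c,(0,0,0),(179,255,70),(260,190,375,235)); print("mat",rect(c,t,.004))
# crop pixel -> world of hand-read corners
q=lambda P:np.array(P)/2.5+[170,75]-.3
f=lambda P,z:np.round(ray(c,q(P),z)*1000,1)
P=f([(63,302),(168,314),(155,420),(48,407)],.012);print("tile hand",P.mean(0),P)
P=f([(199,32),(293,33),(289,183),(194,181)],.012);print("board hand",P.mean(0),P)
P=f([(538,84),(582,97),(555,181),(510,166)],.072);print("tin hand",P.mean(0),P)
P=f([(70,366)],.130);print("knob hand",P)
a=cv2.resize(s["color"][150:345,170:490],None,fx=2.5,fy=2.5,interpolation=cv2.INTER_CUBIC); cv2.imwrite("pics/crop2.png",a)
```

```text
trivet (608.9, -163.6, 'd', 127.8)
tile [379.9 268.1 108.1 108.5  83.4] 710
board [646.  134.6  95.7 155.   89.3] 1739
steamer (375.2, -280.3, 'd', 183.6)
((374.7212219238281, -280.2610778808594), (179.4767608642578, 180.98658752441406), 11.496761322021484)
cap (657.4, 135.4, 'd', 43.8)
tin top+side [ 609.8 -172.1   45.7   79.    71.8] 508
cup (472.3, 4.2, 'd', 64.3)
crock z.09 (370.1, 270.0, 'd', 81.3)
mat [400.2  -2.9 245.5  55.8  90. ]
tile hand [381.675 268.775] [[441.2 317.5]
 [430.2 209.2]
 [321.8 219.4]
 [333.5 329. ]]
board hand [647.55 136.15] [[726.7 184.8]
 [726.8  86.3]
 [567.9  87.5]
 [568.8 186. ]]
tin hand [ 609.625 -169.325] [[ 657.4 -161.1]
 [ 644.9 -204.4]
 [ 560.9 -177.9]
 [ 575.3 -133.9]]
knob hand [[372.6 273.7]]
```

View pics/crop2.png

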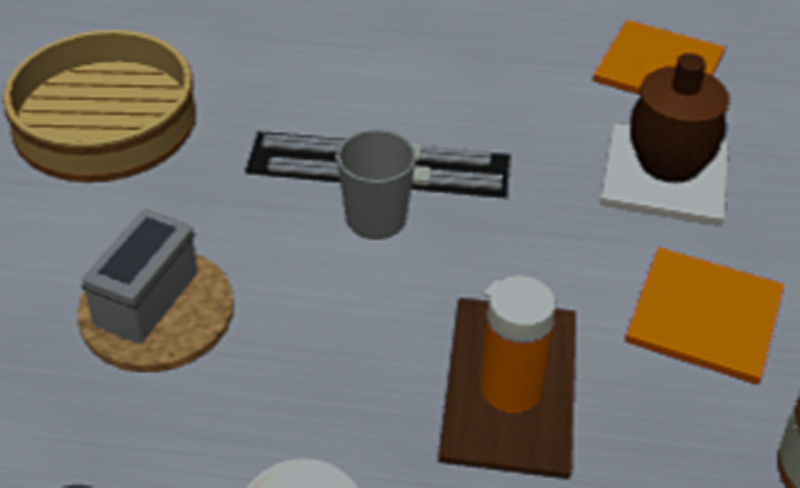

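The scene crop shows the knob top at (690,62), the cap top at (522,298) and the tin's top face from (146,210) to (133,297). I'll cross-check these between the two views.

Run:
```python
from h import *
s=read_camera("scene")
q=lambda P:np.array(P)/2.5+[170,150]-.3
f=lambda P,z:np.round(ray(s,q(P),z)*1000,1)
for n,P,z in [("board",[(458,299),(577,310),(572,466),(440,456)],.012),("tintop",[(147,210),(194,234),(133,296),(84,282)],.072),("knob",[(690,61)],.132),("cap",[(522,297)],.117)]:
    P=f(P,z);print(n,P.mean(0),P.tolist())
k,t=mask(s,(10,70,70),(25,255,255),(190,240,270,300)); print("trivet",circ(s,t,.012))
k,t=mask(s,(70,0,150),(125,22,255),(405,190,470,240)); print("tile",rect(s,t,.012))
t2=q([(614,126),(722,213),(603,203)]); print(np.round(ray(s,t2,.012)*1000,1))
```

```text
board [652.325 137.85 ] [[575.8, 89.2], [574.2, 188.1], [727.2, 185.6], [732.1, 88.5]]
tintop [ 617.5   -166.075] [[567.1, -174.6], [589.0, -128.9], [661.4, -159.3], [652.5, -201.5]]
knob [377.1 271.7] [[377.1, 271.7]]
cap [661.4 137.3] [[661.4, 137.3]]
trivet (622.3, -155.2, 'd', 132.7)
tile [389.8 271.9 108.5 108.1  83.5]
[[330.3 222.2]
 [439.9 316.9]
 [441.6 210.6]]
```

>>> drive_tool:
  rows: [0,0,0,0,0,0.146,1,0,0,0,0,0,0.146,1,0.045,-0.034,0,0,0,0,1,0.045,-0.034,0,0,0,0,1,0.045,-0.034,0,0,0,0,1]
  grip_force: 25

```text
time_s: 0.98
tool_pos: [0.3232, -0.5194, 0.4049]
tool_rot: [180.0, -0.0, -0.0]
force: [0.8, -1.2, 0.6]
grip_width: 0.087
grasp_force: 0.0
```

>>> drive_tool:
  rows: [0.045,-0.034,0,0,0,0,1,0.045,-0.034,0,0,0,0,1,0.045,-0.034,0,0,0,0,1,0.045,-0.034,0,0,0,0,1,0.045,-0.034,0,0,0,0,1]

```text
time_s: 1.6
tool_pos: [0.5482, -0.3495, 0.405]
tool_rot: [180.0, -0.0, -0.0]
force: [0.8, -0.1, -0.6]
grip_width: 0.0873
grasp_force: 0.0
```

>>> drive_tool:
  rows: [0,-0.05,0,0,0,0,1,0,-0.05,0,0,0,0,1,0,-0.05,0,0,0,0,1,0,-0.05,0,0,0,0,1,0,-0.05,0,0,0,0,1]

```text
time_s: 2.22
tool_pos: [0.5468, -0.0989, 0.405]
tool_rot: [180.0, -0.0, -0.0]
force: [0.5, 0.3, 0.2]
grip_width: 0.0871
grasp_force: 0.0
```

>>> drive_tool:
  rows: [0,-0.05,0,0,0,0,1,0,-0.05,0,0,0,0,1,0,-0.05,0,0,0,0,1,0,-0.05,0,0,0,0,1,0,-0.05,0,0,0,0,1]

```text
time_s: 2.85
tool_pos: [0.5469, 0.1508, 0.405]
tool_rot: [180.0, -0.0, -0.0]
force: [-0.2, 0.1, 0.4]
grip_width: 0.087
grasp_force: 0.0
```

>>> drive_tool:
  rows: [-0.044,-0.03,0,0,0,0,1,-0.044,-0.03,0,0,0,0,1,-0.044,-0.03,0,0,0,0,1,-0.044,-0.03,0,0,0,0,1,0,0,0,0,0,0,1]

```text
time_s: 3.48
tool_pos: [0.3676, 0.2725, 0.4052]
tool_rot: [180.0, -0.1, 0.4]
force: [0.3, -0.2, 1.4]
grip_width: 0.0869
grasp_force: 0.0
```

>>> drive_tool:
  rows: [0.006,0,0.04,0,0,0,1,0,0,0.04,0,0,0,1,0,0,0,0,0,0,1]

```text
time_s: 3.85
tool_pos: [0.3768, 0.2679, 0.3223]
tool_rot: [179.9, 0.3, -0.1]
force: [0.7, 0.6, 0.9]
grip_width: 0.0868
grasp_force: 0.0
```

Run:
```python
from h import *
o=get_obs(); print(np.round(o["qpos"],1),o["tool_pos"],o["tool_rot"])
c=read_camera("top"); s=read_camera("scene")
a=cv2.resize(s["color"][120:250,380:510],(390,390),interpolation=cv2.INTER_CUBIC)
b=cv2.resize(c["color"][155:285,140:270],(390,390),interpolation=cv2.INTER_CUBIC)
cv2.imwrite("pics/knob.png",np.hstack([a,b]))
```

```text
[   5.8    0.8  -44.2  113.4    0.5   66.4 -128.7] [0.37680743 0.26791597 0.32234237] [ 1.79857623e+02  3.19426523e-01 -6.07465352e-02]
```

View pics/knob.png

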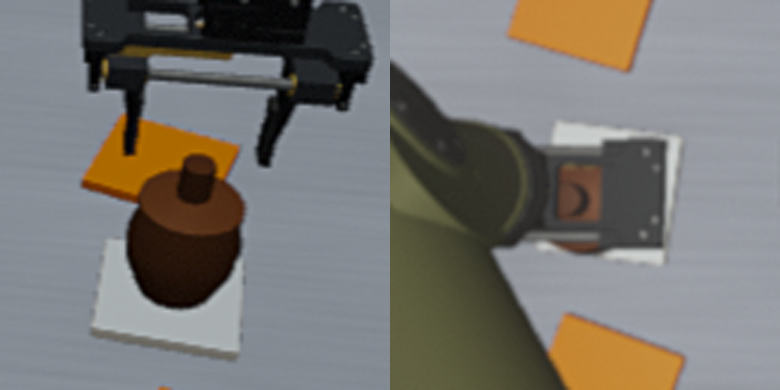

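The gripper straddles the knob: in the left view the finger midpoint is at x≈197 and the knob at x≈198. I'll descend and grip.

>>> drive_tool:
  rows: [0,0,0.018,0,0,0,1,0,0,0.017,0,0,0,1,0,0,0,0,0,0,1]

```text
time_s: 4.32
tool_pos: [0.3771, 0.2692, 0.2894]
tool_rot: [180.0, 0.1, -0.0]
force: [-0.2, 0.4, 0.5]
grip_width: 0.087
grasp_force: 0.0
```

>>> drive_tool:
  rows: [0,0,0,0,0,0,-1,0,0,0,0,0,0,-1,0,0,0,0,0,0,-1,0,0,0,0,0,0,-1,0,0,0,0,0,0,-1]
  grip_force: 30

```text
time_s: 4.95
tool_pos: [0.3771, 0.2694, 0.2898]
tool_rot: [180.0, -0.0, -0.0]
force: [0.3, -0.0, 0.1]
grip_width: 0.0452
grasp_force: 0.0
```

>>> drive_tool:
  rows: [0,0,0,0,0,0,-1,0,0,0,0,0,0,-1,0,0,0,0,0,0,-1,0,0,0,0,0,0,-1,0,0,0,0,0,0,-1]
  grip_force: 30

```text
time_s: 5.58
tool_pos: [0.3771, 0.2696, 0.2897]
tool_rot: [-180.0, -0.0, -0.0]
force: [-0.1, 1.6, 0.2]
grip_width: 0.0251
grasp_force: 29.7
```

>>> drive_tool:
  rows: [0,0,-0.01,0,0,0,-1,0,0,-0.02,0,0,0,-1,0,0,-0.03,0,0,0,-1,0,0,-0.03,0,0,0,-1,0,0,-0.03,0,0,0,-1]

```text
time_s: 6.2
tool_pos: [0.3768, 0.269, 0.4106]
tool_rot: [179.9, 0.0, -0.0]
force: [1.1, 0.0, -3.2]
grip_width: 0.0255
grasp_force: 29.7
```

>>> drive_tool:
  rows: [0.025,0.017,0,0,0,0,-1,0.04,0.028,0,0,0,0,-1,0.04,0.028,0,0,0,0,-1,0.04,0.028,0,0,0,0,-1,0.028,0.038,0,0,0,0,-1]

```text
time_s: 6.82
tool_pos: [0.5518, 0.1282, 0.4081]
tool_rot: [180.0, 0.1, -0.0]
force: [-0.2, 0.0, -3.7]
grip_width: 0.0256
grasp_force: 29.7
```

>>> drive_tool:
  rows: [0,0.05,0,0,0,0,-1,0,0.05,0,0,0,0,-1,0,0.05,0,0,0,0,-1,0,0.05,0,0,0,0,-1,0,0.05,0,0,0,0,-1]

```text
time_s: 7.45
tool_pos: [0.5494, -0.1228, 0.4084]
tool_rot: [180.0, 0.2, -0.1]
force: [0.7, -0.3, -2.1]
grip_width: 0.0253
grasp_force: 29.7
```

>>> drive_tool:
  rows: [-0.03,0.04,0,0,0,0,-1,-0.04,0.035,0,0,0,0,-1,-0.04,0.035,0,0,0,0,-1,-0.04,0.03,0,0,0,0,-1,-0.023,0.02,0,0,0,0,-1]

```text
time_s: 8.07
tool_pos: [0.3737, -0.2823, 0.4086]
tool_rot: [-180.0, 0.2, -0.3]
force: [1.7, -0.4, -3.4]
grip_width: 0.0251
grasp_force: 29.8
```

>>> drive_tool:
  rows: [0,0,0,0,0,0,-1,0,0,0,0,0,0,-1]

```text
time_s: 8.32
tool_pos: [0.3769, -0.2797, 0.409]
tool_rot: [-179.9, 0.1, -0.0]
force: [1.2, 0.3, -2.8]
grip_width: 0.0253
grasp_force: 29.8
```

Now lower 0.119 to release height; the floor is at the same 12 mm.

>>> drive_tool:
  rows: [0,0,0.035,0,0,0,-1,0,0,0.035,0,0,0,-1,0,0,0.03,0,0,0,-1,0,0,0.01,0,0,0,-1,0,0,0.005,0,0,0,-1]

```text
time_s: 8.95
tool_pos: [0.3776, -0.2793, 0.2947]
tool_rot: [-180.0, -0.0, 0.1]
force: [-0.1, -0.5, -2.8]
grip_width: 0.0253
grasp_force: 29.8
```

>>> drive_tool:
  rows: [0,0,0,0,0,0,-1,0,0,0.003,0,0,0,-1,0,0,0,0,0,0,-1]

```text
time_s: 9.32
tool_pos: [0.3771, -0.2797, 0.2922]
tool_rot: [180.0, -0.0, -0.0]
force: [-0.1, -0.7, -3.7]
grip_width: 0.0251
grasp_force: 29.8
```

>>> drive_tool:
  rows: [0,0,0.0025,0,0,0,-1,0,0,0,0,0,0,-1,0,0,0,0,0,0,-1]

```text
time_s: 9.7
tool_pos: [0.3772, -0.2797, 0.2896]
tool_rot: [180.0, -0.0, -0.0]
force: [0.2, 0.1, -0.8]
grip_width: 0.0249
grasp_force: 29.8
```

Force has dropped to about zero, so the crock is standing. I'll release and rise.

>>> drive_tool:
  rows: [0,0,0,0,0,0,1,0,0,0,0,0,0,1,0,0,0,0,0,0,1,0,0,-0.04,0,0,0,1,0,0,-0.05,0,0,0,1]

```text
time_s: 10.32
tool_pos: [0.3766, -0.2794, 0.3793]
tool_rot: [-179.9, 0.1, -0.0]
force: [0.4, -0.2, -0.3]
grip_width: 0.067
grasp_force: 0.0
```

>>> drive_tool:
  rows: [0.03,-0.04,-0.025,0,0,0,1,0.035,-0.05,0,0,0,0,1,0.035,-0.05,0,0,0,0,1,0.035,-0.05,0,0,0,0,1,0.035,-0.05,0,0,0,0,1]

```text
time_s: 10.95
tool_pos: [0.5479, -0.0382, 0.4046]
tool_rot: [180.0, -0.1, -0.1]
force: [0.8, 0.1, 0.2]
grip_width: 0.087
grasp_force: 0.0
```

Run:
```python
from h import *
s=read_camera("scene"); c=read_camera("top")
a=cv2.resize(s["color"][130:240,150:260],(390,390),interpolation=cv2.INTER_CUBIC)
b=cv2.resize(c["color"][160:290,130:260],(390,390),interpolation=cv2.INTER_CUBIC)
cv2.imwrite("pics/park.png",np.hstack([a,b]))
k,t=mask(c,(40,0,160),(130,16,255),(175,185,250,255)); print("tile",rect(c,t,.012))
k,t=mask(s,(70,0,150),(125,22,255),(405,170,470,240)); print("tile s",rect(s,t,.012))
```

```text
tile [378.1 272.8 176.4 139.6   0.7]
tile s [389.1 271.6 110.3 110.   83.2]
```

View pics/park.png

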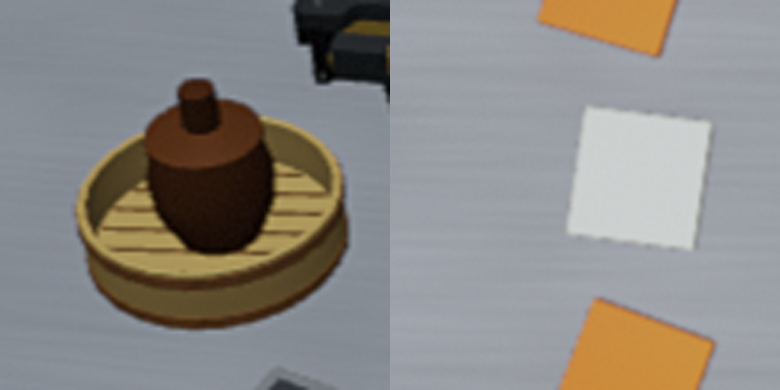

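The crock is parked upright near the basket's centre, and the tile is clear at crop centre (640,178). Next is the shaker.

>>> drive_tool:
  rows: [0.028,-0.043,0,0,0,0,1,0.028,-0.043,0,0,0,0,1,0.028,-0.043,0,0,0,0,1,0.027,-0.044,0,0,0,0,1,0,0,0.04,0,0,0,1]

```text
time_s: 11.68
tool_pos: [0.6595, 0.1388, 0.3666]
tool_rot: [-179.7, -0.4, 0.4]
force: [-0.4, 0.2, -0.2]
grip_width: 0.0869
grasp_force: 0.0
```

>>> drive_tool:
  rows: [0,0,0,0,0,0,1,0,0,0.035,0,0,0,1,0,0,0.04,0,0,0,1,0,0,0.04,0,0,0,1,0,0,0,0,0,0,1]

```text
time_s: 12.3
tool_pos: [0.6572, 0.1312, 0.2472]
tool_rot: [179.9, 0.3, -0.1]
force: [-0.2, -0.5, 0.6]
grip_width: 0.087
grasp_force: 0.0
```

>>> drive_tool:
  rows: [0,0,0,0,0,0,-1,0,0,0,0,0,0,-1,0,0,0,0,0,0,-1,0,0,0,0,0,0,-1,0,0,0,0,0,0,-1]
  grip_force: 20

```text
time_s: 12.92
tool_pos: [0.6582, 0.134, 0.2498]
tool_rot: [-179.9, -0.1, 0.0]
force: [0.4, -0.2, 2.5]
grip_width: 0.0475
grasp_force: 19.9
```

>>> drive_tool:
  rows: [0,0,0,0,0,0,-1,0,0,0,0,0,0,-1,0,0,0,0,0,0,-1]

```text
time_s: 13.3
tool_pos: [0.6582, 0.1339, 0.2497]
tool_rot: [-180.0, -0.0, 0.0]
force: [-0.9, 3.2, 4.7]
grip_width: 0.0481
grasp_force: 19.9
```

>>> drive_tool:
  rows: [0,0,-0.015,0,0,0,-1,0,0,-0.03,0,0,0,-1,0,0,-0.035,0,0,0,-1,-0.02,-0.01,-0.03,0,0,0,-1,-0.04,-0.02,0,0,0,0,-1]

```text
time_s: 13.92
tool_pos: [0.5993, 0.1619, 0.3622]
tool_rot: [180.0, -0.3, -0.2]
force: [-0.1, 1.2, -1.1]
grip_width: 0.0475
grasp_force: 19.9
```

>>> drive_tool:
  rows: [-0.04,-0.02,0,0,0,0,-1,-0.045,-0.022,0,0,0,0,-1,-0.045,-0.022,0,0,0,0,-1,-0.045,-0.022,0,0,0,0,-1,-0.039,-0.018,0,0,0,0,-1]

```text
time_s: 14.55
tool_pos: [0.3823, 0.2676, 0.3593]
tool_rot: [179.9, -0.0, -0.0]
force: [0.3, 0.4, -1.6]
grip_width: 0.0478
grasp_force: 19.9
```

>>> drive_tool:
  rows: [0,0,0.03,0,0,0,-1,0,0,0.03,0,0,0,-1,0,0,0.03,0,0,0,-1,0,0,0,0,0,0,-1,0,0,0,0,0,0,-1]

```text
time_s: 15.18
tool_pos: [0.3846, 0.2675, 0.2703]
tool_rot: [-180.0, -0.1, -0.0]
force: [-0.3, 0.4, -1.4]
grip_width: 0.0475
grasp_force: 19.9
```

Run:
```python
from h import *
s=read_camera("scene"); c=read_camera("top")
a=cv2.resize(s["color"][130:260,380:510],(390,390),interpolation=cv2.INTER_CUBIC)
b=cv2.resize(c["color"][150:280,140:270],(390,390),interpolation=cv2.INTER_CUBIC)
cv2.imwrite("pics/shk.png",np.hstack([a,b]))
```

```text
(no output)
```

View pics/shk.png

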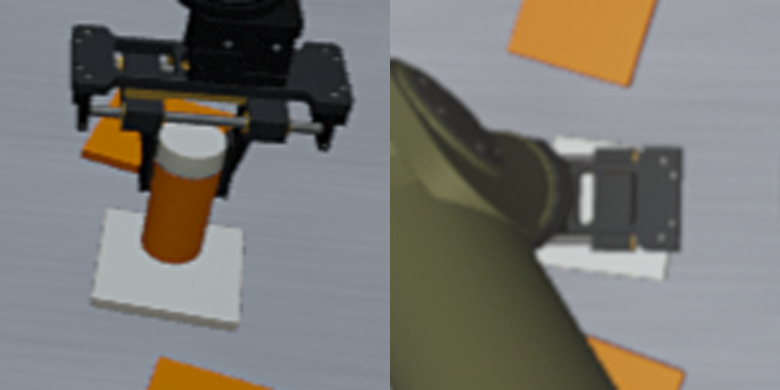

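The shaker hangs about 2 cm above the tile, with its base ellipse at roughly (142–203, 246) in the left crop. I'll compare it with the tile in the same camera.

Run:
```python
from h import *
s=read_camera("scene")
q=lambda P:np.array(P)/3+[380,130]-.33
print(ray(s,q([(173,263),(142,245),(203,247)]),.0325)*1000)
print(ray(s,q([(106,209),(244,230),(240,322),(91,299)]),.012)*1000)
k,t=mask(s,(0,150,50),(25,255,255),(400,160,480,226)); u=t[t[:,1]>205]; print(u[:,1].max(), u[u[:,1]==u[:,1].max()].mean(0), t[:,0].min(),t[:,0].max())
print(ray(s,[u[u[:,1]==u[:,1].max()].mean(0)+[0,.5]],.0325)*1000)
```

```text
[[409.98043599 268.02593835]
 [392.28323377 245.32001163]
 [388.1204495  291.84242375]]
[[327.5153736  221.47979247]
 [338.62557243 330.86257635]
 [446.39055233 318.9206768 ]
 [436.68172591 208.60978836]]
218 [439. 218.] 429 453
[[413.46251839 271.58766499]]
```

The base lands within about 2 mm of the tile centre, so I'll lower it.

>>> drive_tool:
  rows: [0.001,-0.002,0.012,0,0,0,-1,0,0,0.005,0,0,0,-1,0,0,0,0,0,0,-1,0,0,0.003,0,0,0,-1,0,0,0,0,0,0,-1]

```text
time_s: 15.95
tool_pos: [0.3853, 0.2697, 0.2494]
tool_rot: [-180.0, -0.0, -0.0]
force: [-0.8, 0.5, -0.2]
grip_width: 0.0472
grasp_force: 20.0
```

>>> drive_tool:
  rows: [0,0,0,0,0,0,1,0,0,0,0,0,0,1,0,0,0,0,0,0,1,0,0,-0.03,0,0,0,1,0,0,-0.05,0,0,0,1]

```text
time_s: 16.58
tool_pos: [0.3846, 0.2687, 0.3287]
tool_rot: [179.9, 0.2, -0.0]
force: [1.2, -1.1, -0.2]
grip_width: 0.085
grasp_force: 0.0
```

>>> drive_tool:
  rows: [0,0,-0.05,0,0,0,1,0.03,0.03,-0.02,0,0,0,1,0.04,0.04,0,0,0,0,1,0.04,0.04,0,0,0,0,1,0.04,0.05,0,0,0,0,1]

```text
time_s: 17.2
tool_pos: [0.5351, 0.1098, 0.3994]
tool_rot: [-180.0, -0.0, 0.1]
force: [1.0, 0.1, 0.6]
grip_width: 0.0867
grasp_force: 0.0
```

>>> drive_tool:
  rows: [0.02,0.055,0,0,0,0,1,0.02,0.055,0,0,0,0,1,0.02,0.055,0,0,0,0,1,0.018,0.055,0,0,0,0,1,0,0.056,0,0,0,0,1]

```text
time_s: 17.82
tool_pos: [0.6128, -0.1672, 0.3987]
tool_rot: [-180.0, -0.0, 0.0]
force: [0.5, -0.3, 0.6]
grip_width: 0.0868
grasp_force: 0.0
```

>>> drive_tool:
  rows: [0,0,0,0,0,0.157,1,0,0,0,0,0,0.157,1,0,0,0.04,0,0,0,1,0,0,0.04,0,0,0,1,0,0,0,0,0,0,1]

```text
time_s: 18.45
tool_pos: [0.6106, -0.1654, 0.3155]
tool_rot: [180.0, 0.4, -18.0]
force: [-0.2, 0.1, 0.6]
grip_width: 0.0867
grasp_force: 0.0
```

Run:
```python
from h import *
o=get_obs(); print(np.round(o["qpos"],1),o["tool_pos"],o["tool_rot"])
s=read_camera("scene"); c=read_camera("top")
a=cv2.resize(s["color"][190:310,170:290],(390,390),interpolation=cv2.INTER_CUBIC)
b=cv2.resize(s["color"][130:260,380:510],(390,390),interpolation=cv2.INTER_CUBIC)
cv2.imwrite("pics/tin.png",np.hstack([a,b]))
```

```text
[  30.4   21.1  -22.    91.3    8.3   69.6 -101.2] [ 0.61063352 -0.16539783  0.31554609] [179.97512225   0.43976779 -18.00119324]
```

View pics/tin.png

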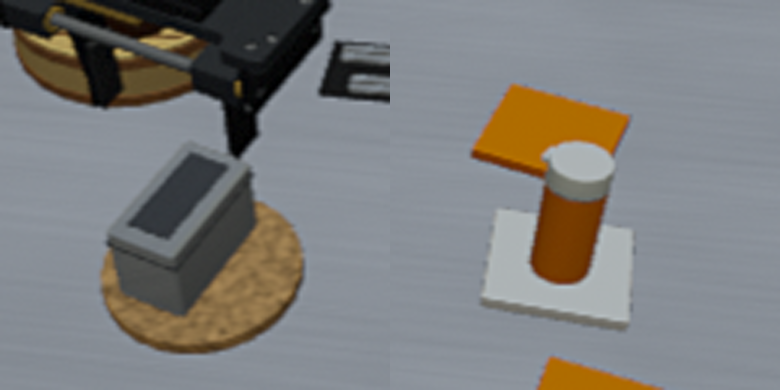

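The shaker stands at the tile's centre, with its base near (561,266) and the tile centre near (560,264). The gripper is lined up with the tin's short side, so I'll descend.

>>> drive_tool:
  rows: [0,0,0.035,0,0,0,1,0,0,0.035,0,0,0,1,0,0,0.025,0,0,0,1,0,0,0.01,0,0,0,1,0,0,0,0,0,0,1]

```text
time_s: 19.18
tool_pos: [0.6127, -0.1656, 0.2154]
tool_rot: [-180.0, -0.1, -18.0]
force: [-0.5, 0.2, -0.8]
grip_width: 0.087
grasp_force: 0.0
```

>>> drive_tool:
  rows: [0,0,0,0,0,0,-1,0,0,0,0,0,0,-1,0,0,0,0,0,0,-1,0,0,0,0,0,0,-1,0,0,0,0,0,0,-1]
  grip_force: 10

```text
time_s: 19.8
tool_pos: [0.6119, -0.1664, 0.2146]
tool_rot: [179.9, -0.0, -18.0]
force: [-2.0, -2.1, 2.5]
grip_width: 0.0498
grasp_force: 10.0
```

>>> drive_tool:
  rows: [0,0,0,0,0,0,-1,0,0,0,0,0,0,-1,0,0,0,0,0,0,-1]
  grip_force: 30

```text
time_s: 20.18
tool_pos: [0.612, -0.1662, 0.2145]
tool_rot: [179.9, -0.0, -18.0]
force: [-2.6, -3.7, 4.3]
grip_width: 0.0498
grasp_force: 30.0
```

>>> drive_tool:
  rows: [0,0,-0.015,0,0,0,-1,0,0,-0.03,0,0,0,-1,0,0,-0.035,0,0,0,-1,0,0,-0.02,0,0,-0.157,-1,0,0,0,0,0,-0.157,-1]

```text
time_s: 20.8
tool_pos: [0.6131, -0.1635, 0.3169]
tool_rot: [-179.9, -0.3, 0.4]
force: [0.2, 1.2, -2.6]
grip_width: 0.05
grasp_force: 30.0
```

>>> drive_tool:
  rows: [0.005,0.0,0,0,0,0,-1,0.005,-0.03,0,0,0,0,-1,0.006,-0.045,0,0,0,0,-1,0.006,-0.055,0,0,0,0,-1,0.006,-0.055,0,0,0,0,-1]

```text
time_s: 21.42
tool_pos: [0.6401, 0.022, 0.3136]
tool_rot: [-179.9, 0.1, -0.2]
force: [0.7, 0.1, -1.9]
grip_width: 0.05
grasp_force: 30.0
```

>>> drive_tool:
  rows: [0.004,-0.055,0,0,0,0,-1,0.004,-0.04,0,0,0,0,-1,0,-0.024,0,0,0,0,-1,0,0,0.03,0,0,0,-1,0,0,0.03,0,0,0,-1]

```text
time_s: 22.05
tool_pos: [0.6479, 0.1402, 0.2532]
tool_rot: [-179.9, 0.0, -0.1]
force: [0.7, 0.4, -1.9]
grip_width: 0.0496
grasp_force: 30.0
```

>>> drive_tool:
  rows: [0,0,0.015,0,0,0,-1,0,0,0,0,0,0,-1,0,0,0,0,0,0,-1]

```text
time_s: 22.42
tool_pos: [0.6487, 0.1389, 0.2405]
tool_rot: [-180.0, -0.1, -0.0]
force: [0.6, 0.1, -1.5]
grip_width: 0.0496
grasp_force: 30.0
```

Run:
```python
from h import *
s=read_camera("scene"); c=read_camera("top")
a=cv2.resize(s["color"][230:350,320:440],(390,390),interpolation=cv2.INTER_CUBIC)
b=cv2.resize(s["color"][190:310,170:290],(390,390),interpolation=cv2.INTER_CUBIC)
cv2.imwrite("pics/tin2.png",np.hstack([a,b]))
k,t=mask(c,(8,70,90),(22,255,255),(345,100,420,165)); print("trivet top",circ(c,t,.012),t.min(0),t.max(0))
k,t=mask(s,(10,70,50),(25,255,255),(190,235,280,310)); print("trivet s",circ(s,t,.012),t.min(0),t.max(0))
```

```text
trivet top (608.8, -163.9, 'd', 128.2) [358 110] [407 157]
trivet s (622.1, -157.4, 'd', 134.4) [202 251] [263 299]
```

View pics/tin2.png

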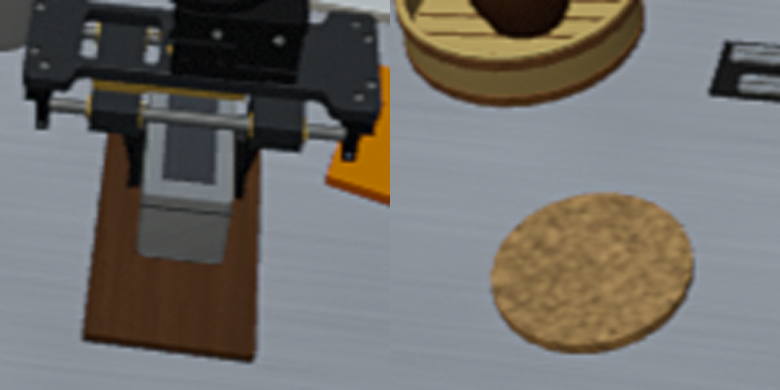

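The tin hangs over the board, with its bottom front edge running from (137,257) to (222,263). I'll compare that with the board's front corners at (83,338) and (254,358).

Run:
```python
from h import *
s=read_camera("scene"); c=read_camera("top")
q=lambda P:np.array(P)/3.25+[320,230]-.35
print(ray(s,q([(137,257),(222,263)]),.038)*1000)
print(ray(s,q([(83,336),(254,357)]),.012)*1000)
q=lambda P:(np.array(P)-[390,0])/3.25+[170,190]-.35
P=ray(s,q([(491,272),(694,266),(605,193),(580,347)]),.012)*1000;print(P)
k,t=mask(s,(10,70,50),(25,255,255),(190,235,280,310)); p=ray(s,t,.012)*1000; print(cv2.fitEllipse(p.astype(np.float32)))
k,t=mask(c,(8,70,90),(22,255,255),(345,100,420,165)); p=ray(c,t,.012)*1000; print(cv2.fitEllipse(p.astype(np.float32)))
```

```text
[[694.62445998 114.22674685]
 [692.07954743 162.86779075]]
[[734.27842038  87.73078936]
 [734.73652886 184.46040754]]
[[ 630.83739514 -223.37557276]
 [ 607.84529719  -95.80465708]
 [ 552.56968527 -169.40468262]
 [ 681.53866987 -150.47899742]]
((621.7288818359375, -156.93185424804688), (125.94683074951172, 132.0565185546875), 108.88333892822266)
((608.8935546875, -163.8896484375), (124.51361083984375, 125.7030029296875), 55.92609405517578)
```

>>> drive_tool:
  rows: [0.003,0.001,0.015,0,0,0,-1,0,0,0.007,0,0,0,-1,0,0,0,0,0,0,-1,0,0,0.003,0,0,0,-1,0,0,0,0,0,0,-1]

```text
time_s: 23.25
tool_pos: [0.6513, 0.1378, 0.2146]
tool_rot: [-180.0, -0.0, -0.0]
force: [0.3, 0.1, -0.6]
grip_width: 0.0501
grasp_force: 30.0
```

>>> drive_tool:
  rows: [0,0,0,0,0,0,1,0,0,0,0,0,0,1,0,0,0,0,0,0,1,0,0,-0.03,0,0,0,1,0,0,-0.05,0,0,0,1]

```text
time_s: 23.88
tool_pos: [0.6504, 0.1371, 0.293]
tool_rot: [180.0, 0.3, -0.0]
force: [0.5, -0.5, 0.3]
grip_width: 0.0852
grasp_force: 0.0
```

>>> drive_tool:
  rows: [0,0,-0.055,0,0,0,1,-0.022,0.04,-0.055,0,0,0,1,-0.022,0.05,0,0,0,0,1,-0.022,0.05,0,0,0,0,1,-0.024,0.05,0,0,0,0,1]

```text
time_s: 24.5
tool_pos: [0.563, -0.0489, 0.3977]
tool_rot: [180.0, -0.1, -0.0]
force: [1.0, -0.4, -0.4]
grip_width: 0.0869
grasp_force: 0.0
```

>>> drive_tool:
  rows: [-0.037,0.046,0,0,0,0,1,-0.037,0.046,0,0,0,0,1,-0.037,0.046,0,0,0,0,1,-0.037,0.045,0,0,0,0,1,-0.036,0.045,0,0,0,0,1]

```text
time_s: 25.12
tool_pos: [0.3784, -0.2765, 0.3978]
tool_rot: [179.9, -0.1, -0.0]
force: [0.9, -0.4, 0.2]
grip_width: 0.0873
grasp_force: 0.0
```

>>> drive_tool:
  rows: [0,0,0.04,0,0,0,1,0,0,0,0,0,0,1,0,0,0,0,0,0,1]

```text
time_s: 25.5
tool_pos: [0.3807, -0.2748, 0.3584]
tool_rot: [180.0, -0.1, 0.1]
force: [0.5, 0.2, 0.9]
grip_width: 0.0868
grasp_force: 0.0
```

Run:
```python
from h import *
s=read_camera("scene"); c=read_camera("top")
a=cv2.resize(s["color"][230:350,320:440],(390,390),interpolation=cv2.INTER_CUBIC)
b=cv2.resize(c["color"][75:165,220:310],(390,390),interpolation=cv2.INTER_CUBIC)
cv2.imwrite("pics/tin3.png",np.hstack([a,b]))
```

```text
(no output)
```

View pics/tin3.png

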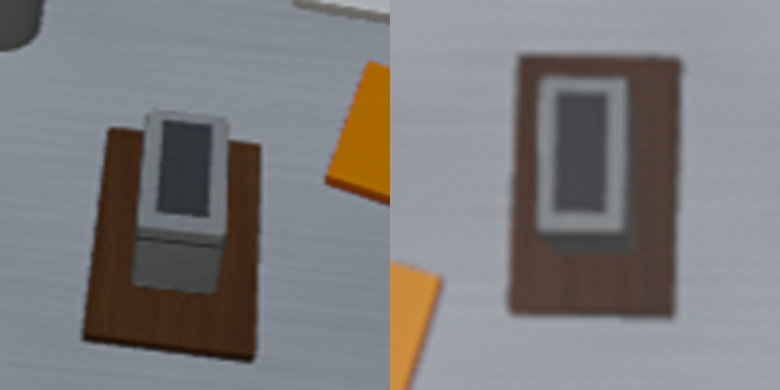

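The tin stands lengthwise on the board. Its top corners in the right view run (541,77) to (624,232) and the board's run (518,56) to (674,318). I'll quantify the offset.

Run:
```python
from h import *
s=read_camera("scene"); c=read_camera("top")
q=lambda P:np.array(P)/3.25+[320,230]-.35
f=lambda P,z:ray(s,q(P),z)*1000
print("s base front",f([(133,286),(217,293)],.012)); print("s board",f([(108,128),(262,144),(254,351),(83,336)],.012).mean(0)); print("s tintop",f([(148,109),(231,119),(223,241),(137,231)],.072).mean(0))
q=lambda P:(np.array(P)-[390,0])/(390/90)+[220,75]-.38
g=lambda P,z:ray(c,q(P),z)*1000
print("t tin",g([(541,77),(628,77),(624,232),(537,232)],.072).mean(0),"base near",g([(546,248),(631,248)],.012),"board",g([(518,56),(681,60),(674,318),(510,314)],.012).mean(0))
```

```text
s base front [[695.91228101 113.58760189]
 [694.03612219 162.53694305]]
s board [653.76666883 137.2220571 ]
s tintop [656.94008862 137.22634614]
t tin [649.04917333 136.35311867] base near [[609.10923295 165.40105155]
 [609.7271071  114.44717065]] board [647.07949535 136.41016661]
```

The tin is centred within about 3 mm. Back to the crock: correct by (-3.5, -5) mm and descend.

>>> drive_tool:
  rows: [-0.003,0.005,0,0,0,0,1,0,0,0.03,0,0,0,1,0,0,0.03,0,0,0,1,0,0,0.007,0,0,0,1,0,0,0,0,0,0,1]

```text
time_s: 26.32
tool_pos: [0.3769, -0.2806, 0.2907]
tool_rot: [180.0, 0.0, -0.0]
force: [0.2, 0.2, 0.0]
grip_width: 0.0871
grasp_force: 0.0
```

>>> drive_tool:
  rows: [0,0,0,0,0,0,0,0,0,0,0,0,0,-0.4,0,0,0,0,0,0,-1,0,0,0,0,0,0,-1,0,0,0,0,0,0,-1]
  grip_force: 10

```text
time_s: 26.95
tool_pos: [0.3768, -0.2804, 0.2904]
tool_rot: [180.0, -0.0, -0.0]
force: [0.1, -0.8, 0.9]
grip_width: 0.045
grasp_force: 0.0
```

>>> drive_tool:
  rows: [0,0,0,0,0,0,-1,0,0,0,0,0,0,-1,0,0,0,0,0,0,-1,0,0,0,0,0,0,-1,0,0,0,0,0,0,-1]
  grip_force: 30

```text
time_s: 27.58
tool_pos: [0.3768, -0.2802, 0.2902]
tool_rot: [-180.0, 0.0, -0.0]
force: [0.0, 1.1, 0.5]
grip_width: 0.0253
grasp_force: 29.9
```

>>> drive_tool:
  rows: [0,0,-0.01,0,0,0,-1,0,0,-0.02,0,0,0,-1,0,0,-0.03,0,0,0,-1,0,0,-0.03,0,0,0,-1,0.02,-0.01,-0.01,0,0,0,-1]

```text
time_s: 28.2
tool_pos: [0.3961, -0.2718, 0.3929]
tool_rot: [179.8, -0.1, -0.2]
force: [1.3, -0.3, -3.8]
grip_width: 0.0253
grasp_force: 29.9
```

>>> drive_tool:
  rows: [0.04,-0.02,0,0,0,0,-1,0.045,-0.022,0,0,0,0,-1,0.045,-0.022,0,0,0,0,-1,0.045,-0.022,0,0,0,0,-1,0.042,-0.022,0,0,0,0,-1]

```text
time_s: 28.82
tool_pos: [0.6151, -0.1622, 0.3903]
tool_rot: [180.0, 0.0, -0.1]
force: [-0.1, -1.6, -3.0]
grip_width: 0.0253
grasp_force: 29.9
```

>>> drive_tool:
  rows: [0,0,0.03,0,0,0,-1,0,0,0.03,0,0,0,-1,0,0,0.02,0,0,0,-1,0,0,0,0,0,0,-1,0,0,0,0,0,0,-1]

```text
time_s: 29.45
tool_pos: [0.6143, -0.1627, 0.3117]
tool_rot: [180.0, -0.1, -0.0]
force: [-0.1, 0.3, -3.0]
grip_width: 0.0254
grasp_force: 29.9
```

Run:
```python
from h import *
s=read_camera("scene"); c=read_camera("top")
a=cv2.resize(s["color"][190:310,170:290],(390,390),interpolation=cv2.INTER_CUBIC)
b=cv2.resize(c["color"][90:180,335:425],(390,390),interpolation=cv2.INTER_CUBIC)
cv2.imwrite("pics/crk.png",np.hstack([a,b]))
```

```text
(no output)
```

View pics/crk.png

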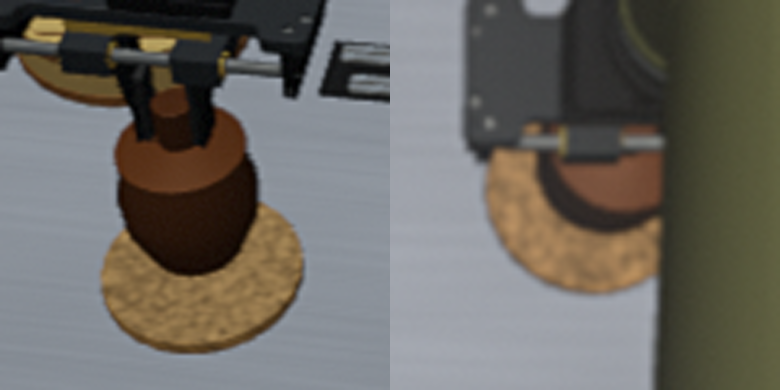

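The crock hangs 2 cm over the trivet, with its base front edge at (196,274) in the left crop. I'll compare it with the trivet in the same camera.

Run:
```python
from h import *
s=read_camera("scene")
q=lambda P:np.array(P)/3.25+[170,190]-.35
print(ray(s,q([(196,273)]),.0338)*1000, ray(s,q([(100.5,273),(304,266)]),.012)*1000, ray(s,q([(180,348),(193,340)]),.012)*1000)
```

```text
[[ 641.38673788 -155.29014441]] [[ 631.69460225 -223.42691987]
 [ 607.84529719  -95.80465708]] [[ 683.13201661 -156.31890406]
 [ 676.03798869 -150.13004836]]
```

>>> drive_tool:
  rows: [0.004,0,0.012,0,0,0,-1,0,0,0.006,0,0,0,-1,0,0,0,0,0,0,-1,0,0,0.0025,0,0,0,-1,0,0,0,0,0,0,-1]

```text
time_s: 30.22
tool_pos: [0.6181, -0.1623, 0.2903]
tool_rot: [180.0, -0.0, -0.0]
force: [0.1, -0.2, -2.0]
grip_width: 0.0259
grasp_force: 29.9
```

>>> drive_tool:
  rows: [0,0,0.001,0,0,0,-1,0,0,0,0,0,0,-1]

```text
time_s: 30.48
tool_pos: [0.6183, -0.1622, 0.2901]
tool_rot: [180.0, -0.1, 0.0]
force: [0.1, 1.8, 4.3]
grip_width: 0.0252
grasp_force: 29.9
```

>>> drive_tool:
  rows: [0,0,0,0,0,0,0.3,0,0,0,0,0,0,1,0,0,0,0,0,0,1,0,0,-0.04,0,0,0,1,0,0,-0.05,0,0,0,1]

```text
time_s: 31.1
tool_pos: [0.6173, -0.1627, 0.3781]
tool_rot: [-180.0, 0.2, -0.0]
force: [1.1, -0.4, -0.2]
grip_width: 0.0672
grasp_force: 0.0
```

>>> drive_tool:
  rows: [0,0,-0.03,0,0,0,1,-0.035,0.05,0,0,0,0,1,-0.035,0.05,0,0,0,0,1,-0.03,0.05,0,0,0,0,1,-0.02,0.05,0,0,0,0,1]

```text
time_s: 31.72
tool_pos: [0.4961, -0.3642, 0.409]
tool_rot: [180.0, 0.0, -0.1]
force: [0.7, -0.0, 0.3]
grip_width: 0.0871
grasp_force: 0.0
```

>>> drive_tool:
  rows: [-0.02,0.05,0,0,0,0,1,-0.02,0.05,0,0,0,0,1,0,0,0,0,0,0,1]

```text
time_s: 32.1
tool_pos: [0.4535, -0.468, 0.4078]
tool_rot: [179.9, 0.2, -0.6]
force: [0.3, 0.7, 0.4]
grip_width: 0.0871
grasp_force: 0.0
```

Run:
```python
from h import *
s=read_camera("scene"); c=read_camera("top")
a=cv2.resize(s["color"][190:310,170:290],(390,390),interpolation=cv2.INTER_CUBIC)
b=cv2.resize(c["color"][90:180,335:425],(390,390),interpolation=cv2.INTER_CUBIC)
cv2.imwrite("pics/crk2.png",np.hstack([a,b]))
cv2.imwrite("pics/final.png",s["color"])
```

```text
(no output)
```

View pics/crk2.png

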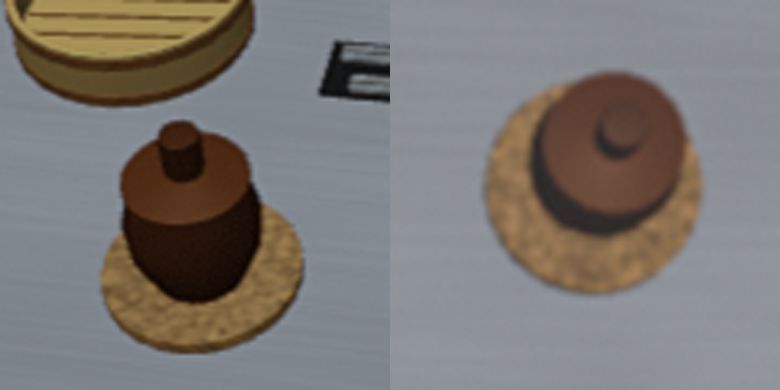

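View pics/final.png

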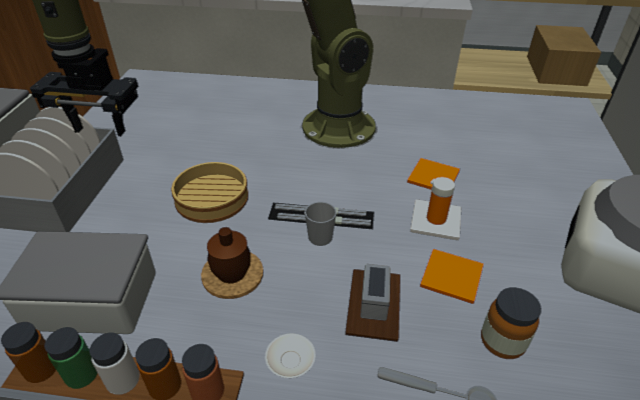

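In the scene crop the crock's base front is at (196,300). In the top crop the lid centre is (614,143), the knob (624,128) and the trivet centre about (593,185). I'll quantify these.

Run:
```python
from h import *
s=read_camera("scene"); c=read_camera("top")
q=lambda P:(np.array(P)-[390,0])/(390/90)+[335,90]-.38
g=lambda P,z:ray(c,q([P]),z)*1000
print("lid",g((614,143),.0935),"knob",g((624,128),.132),"triv",g((593.5,185),.012), "triv mask-bottom",g((593,294),.012))
q2=lambda P:np.array(P)/3.25+[170,190]-.35
h=lambda P,z:ray(s,q2([P]),z)*1000
print("s base front",h((196,300),.012),"lid",h((185,178),.0955),"knob",h((179,134),.132))
```

```text
lid [[ 615.89211656 -161.38103292]] knob [[ 613.85748221 -160.86541271]] triv [[ 611.85800378 -161.5135514 ]] triv mask-bottom [[ 545.91315044 -161.36275127]]
s base front [[ 644.92587584 -156.88793288]] lid [[ 620.09524872 -160.76736906]] knob [[ 619.52326649 -160.08669771]]
```

Both views put the crock within about 3 mm of the trivet centre. The basket is empty, and the cup and chopsticks have not moved.

```bash
python3 -c "
from cell import *
print(sign_off())"
```

```text
the job is handed in; nothing more can be done
None
```

The job is handed in: the crock is on the trivet, the shaker on the tile and the tin lengthwise on the board, each upright and centred to within a few millimetres as measured in the camera images, with the basket empty, the cup and chopsticks untouched, and about 32 s used.

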